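# Close the two keepsake containers with the lids that fit

### The job

A round stoneware jar and an oblong stoneware box stand open, with three wooden lids lying about. Close each container with the lid that fits it, lowering the lid (do not drop it) until it sits flat and fully home with its rim covered all round. Leave the containers, the spare lid, the cup, the vase and the planter where they are.

Things in the scene. Friction and masses are not known exactly. Their poses are not given: they have to be found in the camera images.
- jar: open round jar of dark brown stoneware, 110 mm across, 85 mm high, wall 6 mm (mouth 98 mm across). Loose, about 0.6 kg. Origin: centre of its underside, z up
- box: open oblong box of dark brown stoneware, 124 mm long (its x) by 84 mm wide (its y), 65 mm high, wall 6 mm (mouth 112 x 72 mm), with white cards in the bottom. Loose, about 0.7 kg. Origin: centre of its underside, z up
- lid_round: the larger of two round beech lids, right way up, 0.12 kg: plate 114 mm across, 10 mm thick, over a plug 91 mm across, 12 mm deep, that fits the mouth of the jar. Black grip on top, 26 mm tall (top 48 mm above origin), round, 26 mm across. Origin: centre of the underside of the plug, z up. Seated, it is 73 mm above the origin of the jar
- lid_oblong: oblong beech lid, right way up, 0.14 kg: plate 128 mm (x) by 88 mm (y), 10 mm thick, over a plug 105 x 65 mm, 12 mm deep, that fits the mouth of the box either way round. Black grip on top, 26 mm tall (top 48 mm above origin), a bar 52 mm long (x), 16 mm thick (y). Origin: centre of the underside of the plug, z up. Seated, it is 53 mm above the origin of the box
- lid_small: the spare: the smaller round beech lid, plate 86 mm across, plug 68 mm across, otherwise like the larger; it fits neither container. Origin: centre of its underside, z up
- cup: grey stoneware cup without handle, 72 mm across, 80 mm high, bystander. Origin: centre of its underside
- vase: squat amber glass vase, 90 mm across, 95 mm high, bystander. Origin: centre of its underside
- planter: square dark brown planter, 85 mm wide and high, with a leafy plant up to about 240 mm, bystander. Origin: centre of its underside
Not all that is in view belongs to the job. What is shaped like the lid_oblong but pink or yellow is not meant.

How it is judged:
At the end, for the whole second after the job is handed in: Large round lid on the jar, oblong lid on the box: within 7 mm of centre, 3 mm of seated height, 0.06 rad of level, at rest; oblong lid aligned within 0.12 rad (either way). Containers upright, within 50 mm of their starts; spare lid, cup, vase and planter within 40 mm (horizontal distance between lid_round and jar below 0.007 m and z of lid_round in the frame of jar between 0.07 and 0.076 m and angle between each of lid_round, jar, lid_oblong, box's own z axis and vertical below 0.06 rad and linear speed of each of lid_round, jar, lid_oblong, box below 0.02 m/s and distance of each of jar, box from where it was at the start of the episode below 0.05 m and horizontal distance between lid_oblong and box below 0.007 m and z of lid_oblong in the frame of box between 0.05 and 0.056 m and angle between the x axis of lid_oblong and the x axis of box, either way round below 0.12 rad and distance of each of lid_small, cup, vase, planter from where it was at the start of the episode below 0.04 m); the robot touches nothing.
It fails at once if the large round or the oblong lid is dropped or thrown (moves faster than 0.7 m/s clear of the fingers) ((linear speed of lid_round above 0.7 m/s and contact force between the fingers and lid_round below 0.05 N) or (linear speed of lid_oblong above 0.7 m/s and contact force between the fingers and lid_oblong below 0.05 N)).
It fails at once if the spare small lid is moved more than 40 mm (distance of lid_small from where it was at the start of the episode above 0.04 m).
It fails at once if the jar or box is pushed more than 50 mm or tipped (distance of any of jar, box from where it was at the start of the episode above 0.05 m or angle between any of jar, box's own z axis and vertical above 0.4 rad).
It fails at once if the cup, vase or planter is moved more than 40 mm or tipped over (distance of any of cup, vase, planter from where it was at the start of the episode above 0.04 m or angle between any of cup, vase, planter's own z axis and vertical above 0.5 rad).
It also fails if it takes over 56 s, if anything falls off the work surface, if the arm or the gripper's body presses on something with over 40 N, if the wrist force passes 120 N, or if a joint passes its speed limit or range.

### The arm

A 7-joint arm with a two-finger parallel gripper is mounted at the origin on the work surface. World frame = base frame: x ahead of the robot, y to its left, z up, the work surface at z = 0. Lengths are in m, angles in rad, forces in N, time in s.
With the tool pointing down it reaches from about 0.4 to 0.875 m from the base axis. Payload 6.5 kg.
Tool frame: the origin (TCP) lies on the centre line of the jaws, within the pads' length; the fingertips stand 25 mm ahead of it and the grasp point (between the pads) lies 6 mm ahead of it; z points along the fingers, y is the line along which they close (so a half turn about z gives the same grasp; the last joint's range is limited). The gripper opens to 85 mm and grips with 20 to 120 N. Pads are 22 mm wide; open, the fingers measure 114 mm over their backs; the gripper's body (76 mm by 85 mm) begins 54 mm behind the grasp point. The pads swing forward as they close: fully open they stand 13 mm farther back than shut.
Start: joints at [1.239, 0.536, -0.004, 1.538, 0.003, 1.067, -0.071], TCP at [0.171, -0.627, 0.256] pointing down, gripper open.
Joint ranges: [-2.7, 2.7], [-0.37, 2.16], [-1.27, 1.26], [0.24, 2.4], [-1.31, 4.45], [0.19, 1.91], [-2.76, 2.76]. Speed limits (rad/s): [2.39, 2.39, 3.14, 3.14, 3.14, 3.14, 3.14].

### API

Orientations are given as a 3x3 rotation matrix whose columns are the frame's x, y, z axes.
In Python, from station import robot gives the robot as it stands.
- The arm moves only by the shell command python3 -m jog 'ROWS' [FORCE]. ROWS is a JSON object of lists of equal length, an entry for each row: "claw": the opening, from 0 (shut) to 1 (fully open); "slide": the shift along the tool's x, y, z in m, a list of three; "rot": the turn, a rotation vector about the tool's x, y, z in rad, a list of three. A call has 1 to 5 rows; each row shifts and turns the commanded pose from where the row before left it, along the tool's axes as they then stand; what a row does not reach is not made up. A row lasts 1/10 s, in which the tool goes at most 50 mm and 8.59 degrees, less where a joint would pass 70% of its speed; a pose out of reach is approached as far as the arm can. A call is refused whole if a number of a shift passes 0.05 or a number of a turn 0.15, either way. A call with a gripper value outside its range is refused whole. The fingers move at their own pace and stop on an object; FORCE is the grip in N (left out, the last holds). Time passes only in rows, so rows that do not move let the fingers close. It gives the time, the measured TCP pose, the force, the opening and the grip force at its end, in the units of the state.
- robot.sense(): the state, without advancing time (a new reading comes with each control period).
- robot.capture(name): name is "scene" or "top"; returns a dict with "frame" (400x640x3 uint8, blue, green, red), "camera_matrix" (3x3 intrinsics, pixels), "R" (3x3) and "t" (3): a world point X has camera coordinates R X + t. Camera axes: x right, y down, z forward; pixel columns grow to the right and rows downward; lengths in m; the calibration is good to about 2 mm. A picture is of the moment at which its call begins. There is no depth.
- robot.sign_off(): hands the job in; it is judged then, once.
Trained networks look in a picture, given as the dict that the camera call returned (one of the last four; its "shot" number tells which), for a name from the list of things; names that differ only in an ending like _2 or _b are one class to them, and where a whole thing is asked for, a point or a joint stands for the part that bears it (a point fixed in the world has none). Each returns a list of dicts, best first, with "conf" (0 to 1); they miss things now and then, are a little off and sometimes report something else, mostly with a low value. They report only what shows in the picture. A call takes as long as a camera call. They do not tell look-alikes from the thing itself.
- robot.look_for(picture, label): "box" ([left, top, width, height] in pixels, round what is visible of it).
- robot.mark_of(picture, label): "at" ([row, column] in pixels: a listed point, or the origin of a listed thing).
The state is a dict: "clock": time; "qpos": joint angles; "dq": joint speeds; "tau": joint torques, N m; "position": TCP position; "ee_rot": TCP orientation; "force": force on the tool from outside, world axes, zero at the start; "torque": the same for the moment, N m; "grip_width": finger opening in m; "grasp_force": force on a finger pad.
Only numpy, scipy, OpenCV 4.12 (cv2) and the standard library are available. Lean on these libraries where they do the work, as an engineer would, in place of code of your own. Each camera call takes 0.05 s, during which the arm holds its last target. There are 200 camera calls.

## Working session

There is one attempt and no reset: what is moved stays moved. The work goes in short steps, Python scripts to look and compute and a shell command to move; the robot and the scene stay as the last step left them, time stands still between calls to the robot, and variables do not carry over. Pictures are saved under pics/ and viewed, at most 10 in all, crops included, and the job is handed in when it is done.

```bash
ls; mkdir -p pics; cat > h.py <<'E'
import numpy as np, cv2
from station import robot
def ray(p,row,col,z):
    K,R,t=map(np.array,(p["camera_matrix"],p["R"],p["t"]))
    d=R.T@np.linalg.inv(K)@np.array([col,row,1.]); c=-R.T@t
    return c+d*(z-c[2])/d[2]
def proj(p,X):
    K,R,t=map(np.array,(p["camera_matrix"],p["R"],p["t"]))
    v=K@(R@np.array(X)+t); return v[:2]/v[2]
E
python3 - <<'E'
from h import *
np.set_printoptions(precision=3,suppress=True)
s=robot.sense(); print(s)
for n in("top","scene"):
    p=robot.capture(n); cv2.imwrite(f"pics/{n}0.png",p["frame"])
    print(n,"cam",-np.array(p["R"]).T@p["t"])
    for l in("jar","box","lid_round","lid_oblong","lid_small","cup","vase","planter"):
        for d in robot.mark_of(p,l)[:3]:
            print(l,round(d["conf"],2),d["at"],ray(p,*d["at"],0.0))
E
```

```text
pics
{'clock': 0.0, 'qpos': array([ 1.239,  0.537, -0.004,  1.539,  0.003,  1.067, -0.071]), 'dq': array([-0.002, -0.   ,  0.   ,  0.001,  0.   ,  0.001,  0.001]), 'tau': array([ -0.001, -58.342,   1.048, -25.911,   0.012,   0.01 ,   0.   ]), 'position': array([ 0.171, -0.627,  0.255]), 'ee_rot': array([[ 0.965,  0.263, -0.001],
       [ 0.263, -0.965,  0.002],
       [-0.   , -0.002, -1.   ]]), 'force': array([0.098, 0.596, 0.363]), 'torque': array([ 0.002, -0.007, -0.022]), 'grasp_force': 0.0, 'grip_width': 0.0853655866652209}
top cam [0.341 0.006 1.118]
jar 0.88 [218.1, 208.3] [0.415 0.31  0.   ]
box 0.76 [206.5, 435.0] [ 0.436 -0.336  0.   ]
lid_round 0.79 [144.2, 269.0] [0.626 0.137 0.   ]
lid_oblong 0.93 [199.3, 304.5] [0.464 0.037 0.   ]
lid_oblong 0.68 [282.6, 215.4] [0.234 0.289 0.   ]
lid_oblong 0.63 [210.7, 368.3] [ 0.427 -0.145  0.   ]
lid_small 0.78 [131.5, 373.5] [ 0.659 -0.168  0.   ]
cup 0.79 [133.7, 312.0] [0.655 0.012 0.   ]
vase 0.87 [138.4, 454.4] [ 0.634 -0.403  0.   ]
planter 0.7 [138.0, 181.7] [0.649 0.389 0.   ]
scene cam [ 0.931 -0.466  0.844]
jar 0.88 [144.2, 382.5] [0.405 0.319 0.   ]
box 0.77 [273.7, 213.6] [ 0.433 -0.338  0.   ]
box 0.27 [200.7, 331.2] [0.462 0.033 0.   ]
box 0.23 [351.4, 238.5] [ 0.625 -0.402  0.   ]
lid_round 0.67 [219.4, 401.3] [ 0.638  0.128 -0.   ]
lid_round 0.31 [199.4, 328.1] [0.453 0.03  0.   ]
lid_oblong 0.86 [121.8, 336.2] [0.225 0.286 0.   ]
lid_oblong 0.7 [228.3, 271.9] [ 0.423 -0.15   0.   ]
lid_oblong 0.64 [205.7, 197.6] [ 0.224 -0.254  0.   ]
lid_small 0.73 [290.2, 328.5] [ 0.654 -0.163  0.   ]
cup 0.73 [245.6, 379.4] [0.654 0.021 0.   ]
vase 0.64 [353.3, 240.5] [ 0.631 -0.401  0.   ]
planter 0.94 [169.2, 460.9] [0.641 0.412 0.   ]
```

View pics/top0.png

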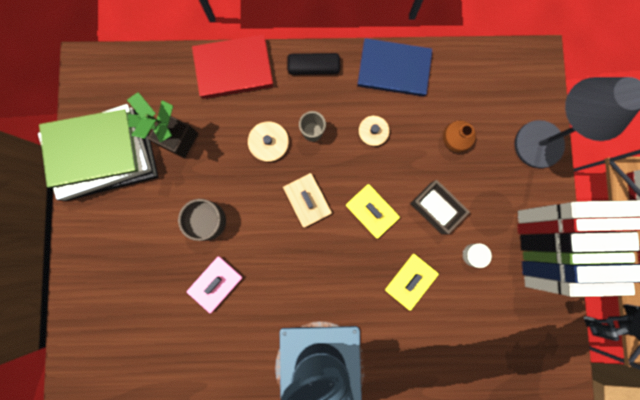

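View pics/scene0.png

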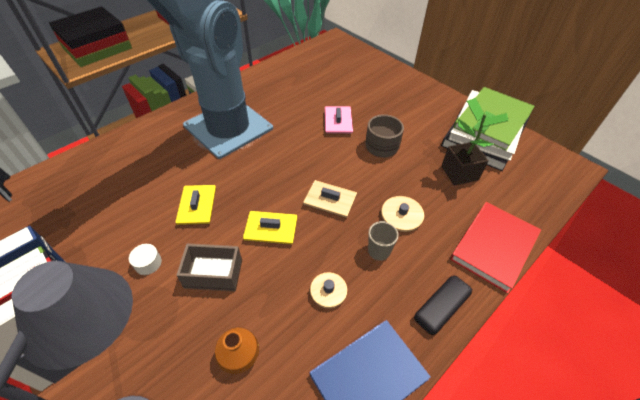

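The oblong beech lid (307,200) is the real one; the yellow lids at (373,211) and (412,282) and the pink one at (215,285) are decoys. The jar is at (202,220), the box at (440,207), the large round lid at (268,141) and the spare at (374,130).

```bash
cat >> h.py <<'E'
from scipy.optimize import minimize
def outline(kind,a,b):
    if kind=="c":
        th=np.linspace(0,2*np.pi,60,endpoint=False); return np.c_[np.cos(th),np.sin(th)]*a/2
    return np.array([[a,b],[-a,b],[-a,-b],[a,-b]])/2
def hullimg(p,o,z0,z1,x):
    c,s=np.cos(x[2]),np.sin(x[2]); q=o@np.array([[c,s],[-s,c]])+x[:2]
    P=np.array([proj(p,[*v,z]) for v in q for z in(z0,z1)],np.float32)
    h=cv2.convexHull(P)[:,0]
    S=4; im=np.zeros((400*S,640*S),np.uint8)
    cv2.fillPoly(im,[np.round((h+.5)*S*16).astype(np.int32)],255,shift=4)
    return cv2.resize(im,(640,400),interpolation=cv2.INTER_AREA)/255.,h
def fit(ps,masks,o,z0,z1,x0,yaw=False):
    f=lambda u:sum(np.abs(hullimg(p,o,z0,z1,[u[0],u[1],u[2]*10 if yaw else 0])[0]-m).sum()/m.sum() for p,m in zip(ps,masks))
    u0=[x0[0],x0[1],x0[2]/10]
    r=minimize(f,u0,method="Nelder-Mead",options=dict(initial_simplex=[u0]+[np.add(u0,d) for d in([.01,0,0],[0,.01,0],[0,0,.02])],xatol=2e-4,fatol=1e-4,maxiter=90))
    return np.array([r.x[0],r.x[1],r.x[2]*10]),r.fun
def gmask(p,o,z0,z1,x):
    big=hullimg(p,o*1.35,z0-.005,z1+.01,x)[0]>.5; sm=hullimg(p,o*.8,z0+(z1-z0)*.2,z1-(z1-z0)*.1,x)[0]>.5
    m=np.full((400,640),cv2.GC_BGD,np.uint8); m[big]=cv2.GC_PR_BGD
    m[hullimg(p,o,z0,z1,x)[0]>.5]=cv2.GC_PR_FGD; m[sm]=cv2.GC_FGD
    cv2.grabCut(p["frame"],m,None,np.zeros((1,65)),np.zeros((1,65)),4,cv2.GC_INIT_WITH_MASK)
    m=((m==1)|(m==3)).astype(np.uint8)
    n,l,st,_=cv2.connectedComponentsWithStats(m); k=1+np.argmax(st[1:,4])
    c=cv2.findContours((l==k).astype(np.uint8),0,2)[0][0]
    out=np.zeros((400,640),np.uint8); cv2.fillPoly(out,[cv2.convexHull(c)],1); return out.astype(float)
OBJ=dict(lid_round=("c",114,0,.012,.022),lid_oblong=("r",128,88,.012,.022),jar=("c",110,0,0,.085),box=("r",124,84,0,.065))
E
cat > m.py <<'E'
from h import *
np.set_printoptions(precision=4,suppress=True)
init=dict(lid_round=(.63,.133,0),lid_oblong=(.455,.034,-.45+np.pi),jar=(.408,.315,0),box=(.434,-.337,.75))
# yaw init from top minAreaRect
ps=[robot.capture("top"),robot.capture("scene")]
vis=[p["frame"].copy() for p in ps]
for n,(k,a,b,z0,z1) in OBJ.items():
    o=outline(k,a/1000,b/1000)
    best=None
    yaws=[0] if k=="c" else np.arange(0,np.pi,np.pi/8)
    x0=init[n]
    if k!="c":
        ms=[gmask(p,outline("c",.105,0),z0,z1,x0) for p in ps]
        y=min(yaws,key=lambda y:sum(np.abs(hullimg(p,o,z0,z1,[*x0[:2],y])[0]-m).sum() for p,m in zip(ps,ms)))
        x0=(*x0[:2],y)
    for it in range(2):
        ms=[gmask(p,o,z0,z1,x0) for p in ps]
        x0,f=fit(ps,ms,o,z0,z1,x0,k!="c")
    sep=[fit([p],[m],o,z0,z1,x0,k!="c") for p,m in zip(ps,ms)]
    print(n,x0,round(f,3),"top",sep[0][0],"scene",sep[1][0])
    for v,p,m in zip(vis,ps,ms):
        cv2.drawContours(v,cv2.findContours(m.astype(np.uint8),0,2)[0],-1,(0,255,0),1)
        cv2.polylines(v,[np.round(hullimg(p,o,z0,z1,x0)[1]).astype(int)],1,(255,0,255),1)
out=np.vstack([cv2.resize(vis[0][110:260,160:480],None,fx=2,fy=2),cv2.resize(vis[1][100:300,170:490],None,fx=1.45,fy=1.45).repeat(1,0)[:, :640] if 0 else cv2.resize(vis[1][100:300,170:490],(640,300))])
cv2.imwrite("pics/fit.png",out)
E
python3 m.py
```

```text
lid_round [0.6305 0.1374 0.0162] 0.212 top [0.6305 0.1388 0.0443] scene [0.6306 0.1342 0.1377]
lid_oblong [0.4593 0.0294 0.4587] 0.123 top [0.4591 0.0294 0.4578] scene [0.4591 0.0291 0.4522]
jar [0.4106 0.3076 0.1702] 0.313 top [0.4098 0.3088 0.2241] scene [0.4139 0.3029 0.2962]
box [ 0.4382 -0.3446  0.8061] 0.347 top [ 0.4333 -0.3407  0.7483] scene [ 0.4421 -0.3472  0.8126]
```

View pics/fit.png

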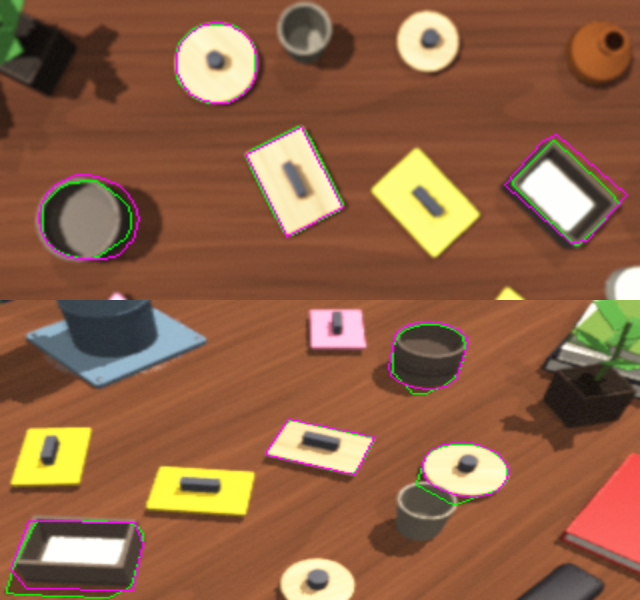

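The lids fit well; for the jar and box the masks are contaminated by shadow, so I'll segment those by saturation.

```bash
cat > m2.py <<'E'
from h import *
np.set_printoptions(precision=4,suppress=True)
def smask(p,o,z0,z1,x,thr):
    f=cv2.GaussianBlur(p["frame"],(0,0),.6).astype(float)
    ratio=(f[...,2]+6)/(f[...,0]+6)   # R/B : wood is red
    big=hullimg(p,o*1.25,z0,z1,x)[0]>.5
    m=((ratio<thr)&big).astype(np.uint8)
    n,l,st,_=cv2.connectedComponentsWithStats(m); k=1+np.argmax(st[1:,4])
    c=cv2.findContours((l==k).astype(np.uint8),0,2)[0][0]
    out=np.zeros((400,640),np.uint8); cv2.fillPoly(out,[cv2.convexHull(c)],1); return out.astype(float),np.median(ratio[big])
if __name__=="__main__":
    ps=[robot.capture("top"),robot.capture("scene")]
    vis=[p["frame"].copy() for p in ps]
    for n,x0 in dict(jar=(.408,.312,0),box=(.434,-.341,.75)).items():
        k,a,b,z0,z1=OBJ[n]; o=outline(k,a/1000,b/1000)
        for thr in(1.7,1.9,2.1):
            ms=[smask(p,o,z0,z1,x0,thr)[0] for p in ps]
            x,f=fit(ps,ms,o,z0,z1,x0,k!="c")
            sep=[fit([p],[m],o,z0,z1,x,k!="c") for p,m in zip(ps,ms)]
            print(n,thr,x,round(f,3),"top",sep[0][0],sep[0][1],"scene",sep[1][0],sep[1][1])
            if thr==1.9:
              for v,p,m in zip(vis,ps,ms):
                cv2.drawContours(v,cv2.findContours(m.astype(np.uint8),0,2)[0],-1,(0,255,0),1)
                cv2.polylines(v,[np.round(hullimg(p,o,z0,z1,x)[1]).astype(int)],1,(255,0,255),1)
    z=lambda v,r,c:cv2.resize(v[r-40:r+40,c-50:c+50],(400,300),interpolation=0)
    cv2.imwrite("pics/fit2.png",np.vstack([np.hstack([z(vis[0],218,205),z(vis[0],206,438)]),np.hstack([z(vis[1],140,384),z(vis[1],268,212)])]))
E
python3 m2.py
```

```text
jar 1.7 [ 0.4068  0.3136 -0.0067] 0.109 top [0.4075 0.3146 0.0668] 0.033122355325108765 scene [0.4065 0.3115 0.11  ] 0.06121775025799794
jar 1.9 [0.407  0.3136 0.0655] 0.094 top [0.4081 0.3149 0.1286] 0.03220746363061354 scene [0.4067 0.3118 0.2055] 0.03537040176301068
jar 2.1 [0.4063 0.3125 0.1195] 0.116 top [0.4083 0.3143 0.1104] 0.06394299079721075 scene [0.406  0.3116 0.1676] 0.03909093374555909
box 1.7 [ 0.4309 -0.3382  0.771 ] 0.06 top [ 0.4311 -0.337   0.7698] 0.025495795119875476 scene [ 0.4308 -0.3391  0.7703] 0.023489304812834223
box 1.9 [ 0.4302 -0.3384  0.7623] 0.074 top [ 0.4313 -0.337   0.7523] 0.030255509283359364 scene [ 0.4313 -0.3391  0.7533] 0.03542630535360212
box 2.1 [ 0.4305 -0.3386  0.7699] 0.129 top [ 0.4305 -0.3376  0.7575] 0.06579245788746625 scene [ 0.4308 -0.3387  0.7744] 0.05790488877787492
```

View pics/fit2.png

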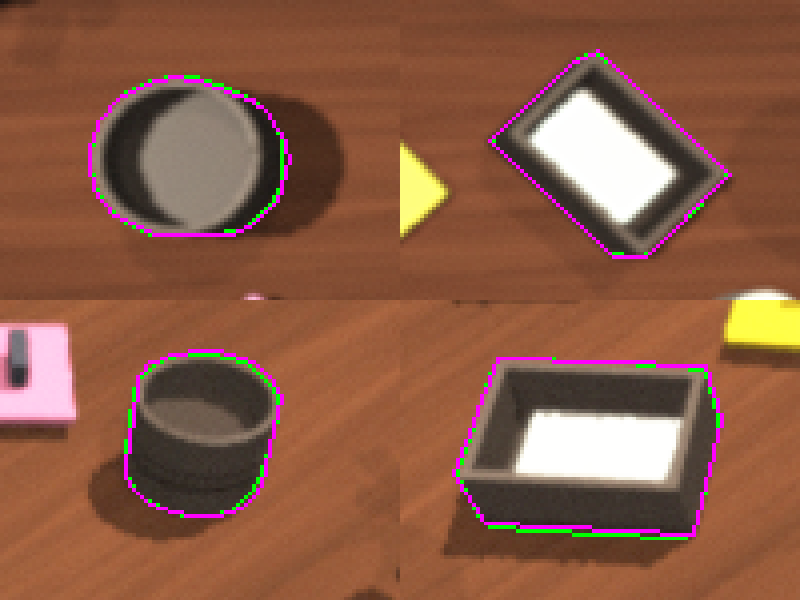

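Jar is at (0.407, 0.313), box at (0.431, -0.338) with yaw 0.765. The oblong lid is at (0.459, 0.029) with yaw 0.458, and the round lid at (0.6305, 0.1375). I'll move to the oblong lid first.

```bash
cat > go.py <<'E'
import sys; from h import *
# go.py x y yaw [z]: remaining move in tool axes
s=robot.sense(); R=np.array(s["ee_rot"]); x,y,psi=map(float,sys.argv[1:4]); z=float(sys.argv[4]) if len(sys.argv)>4 else s["position"][2]
c,n=np.cos(psi),np.sin(psi); G=np.array([[c,n,0],[n,-c,0],[0,0,-1]]).T
from scipy.spatial.transform import Rotation as Ro
np.set_printoptions(precision=4,suppress=True)
print("pos",s["position"],"slide now",R.T@(np.array([x,y,z])-s["position"]),"slide after turn",G.T@(np.array([x,y,z])-s["position"]),"rot",Ro.from_matrix(R.T@G).as_rotvec(),"F",s["force"],"w",round(s["grip_width"],4),"gf",s["grasp_force"],"j7",s["qpos"][6],"t",s["clock"])
E
python3 -m jog '{"claw":[0.55,0.55,0.55,0.55,0.55],"slide":[[0,0,0],[0,0,0],[0.0343,-0.0288,0],[0.0343,-0.0288,0],[0.0343,-0.0288,0]],"rot":[[0,0,-0.096],[0,0,-0.096],[0,0,0],[0,0,0],[0,0,0]]}' 40
python3 -m jog '{"claw":[0.55,0.55,0.55,0.55,0.55],"slide":[[0.0343,-0.0288,0],[0.0343,-0.0288,0],[0.0343,-0.0288,0],[0.0343,-0.0288,0],[0.0343,-0.0288,0]],"rot":[[0,0,0],[0,0,0],[0,0,0],[0,0,0],[0,0,0]]}'
python3 go.py 0.459 0.0293 0.458
```

```text
clock: 1.6
position: [0.2253, -0.5028, 0.2562]
ee_rot: [[0.897, 0.441, 0.0], [0.441, -0.897, -0.0], [0.0, 0.0, -1.0]]
force: [1.1, 0.5, 0.6]
grip_width: 0.0467
grasp_force: 0.0
clock: 2.1
position: [0.3156, -0.2976, 0.2566]
ee_rot: [[0.897, 0.442, 0.001], [0.442, -0.897, -0.001], [0.0, 0.001, -1.0]]
force: [0.9, 0.6, -0.1]
grip_width: 0.0469
grasp_force: 0.0
pos [ 0.3156 -0.2976  0.2566] slide now [ 0.2731 -0.2299 -0.0002] slide after turn [ 0.2732 -0.2298  0.    ] rot [ 0.0009 -0.0002 -0.0003] F [ 0.9282  0.5975 -0.0739] w 0.0469 gf 0.0 j7 -0.5081788728107081 t 2.1
```

```bash

python3 -m jog '{"claw":[0.55,0.55,0.55,0.55,0.55],"slide":[[0.0343,-0.0288,0],[0.0343,-0.0288,0],[0.0343,-0.0288,0],[0.0343,-0.0288,0],[0.0343,-0.0288,0]],"rot":[[0,0,0],[0,0,0],[0,0,0],[0,0,0],[0,0,0]]}' >/dev/null
python3 -m jog '{"claw":[0.55,0.55,0.55,0.55,0.55],"slide":[[0.0343,-0.0288,0],[0.0343,-0.0288,0],[0.025,-0.021,0.02],[0,0,0.03],[0,0,0]],"rot":[[0,0,0],[0,0,0],[0,0,0],[0,0,0],[0,0,0]]}' >/dev/null
python3 go.py 0.459 0.0293 0.458 0.053
```

```text
pos [0.4523 0.0183 0.2037] slide now [ 0.0117 -0.0065  0.1507] slide after turn [ 0.0109 -0.0069  0.1507] rot [-0.0028  0.0054  0.0021] F [-0.1196 -0.27   -0.3032] w 0.0471 gf 0.0 j7 -1.4369163522045791 t 3.1
```

```bash

python3 -m jog '{"claw":[0.55,0.55,0.55,0.55,0.55],"slide":[[0.011,-0.007,0],[0,0,0.045],[0,0,0.045],[0,0,0.035],[0,0,0]],"rot":[[0,0,0],[0,0,0],[0,0,0],[0,0,0],[0,0,0]]}' >/dev/null
python3 go.py 0.459 0.0293 0.458 0.053; python3 - <<'E'
from h import *
for n in("top","scene"):
    p=robot.capture(n); c=proj(p,[.459,.029,.05]).astype(int); r=p["frame"][max(c[1]-45,0):c[1]+45,c[0]-60:c[0]+60]; cv2.imwrite(f"pics/{n}1.png",cv2.resize(r,(400,300)))
a=[cv2.imread(f"pics/{n}1.png") for n in("top","scene")]; cv2.imwrite("pics/c1.png",np.hstack(a))
E
```

```text
pos [0.4598 0.0284 0.0793] slide now [-0.0001 -0.0011  0.0263] slide after turn [-0.0003 -0.0012  0.0263] rot [-0.0015  0.0049 -0.001 ] F [-0.5651 -0.7912 -0.0579] w 0.0471 gf 0.0 j7 -1.616860155413594 t 3.6
```

View pics/c1.png

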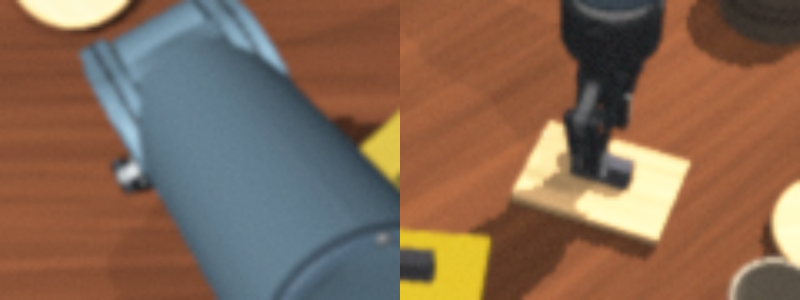

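The gripper straddles the bar (scene crop, about (600,165)). I'll go down and grip.

```bash

python3 -m jog '{"claw":[0.55,0.55,0,0,0],"slide":[[0,-0.001,0.0255],[0,0,0],[0,0,0],[0,0,0],[0,0,0]],"rot":[[0,-0.005,0],[0,0,0],[0,0,0],[0,0,0],[0,0,0]]}' 40
python3 -m jog '{"claw":[0,0,0,0,0],"slide":[[0,0,0],[0,0,0],[0,0,-0.02],[0,0,-0.04],[0,0,-0.04]],"rot":[[0,0,0],[0,0,0],[0,0,0],[0,0,0],[0,0,0]]}' 40
python3 go.py 0.431 -0.338 0.765 0.14
```

```text
clock: 4.2
position: [0.4621, 0.0295, 0.0575]
ee_rot: [[0.897, 0.442, -0.002], [0.441, -0.897, -0.002], [-0.002, 0.001, -1.0]]
force: [-0.8, -0.9, 10.0]
grip_width: 0.0149
grasp_force: 41.7
clock: 4.7
position: [0.4605, 0.0299, 0.1573]
ee_rot: [[0.897, 0.442, -0.006], [0.442, -0.897, -0.002], [-0.006, -0.001, -1.0]]
force: [1.2, 0.4, -0.9]
grip_width: 0.0152
grasp_force: 40.1
pos [0.4605 0.0299 0.1573] slide now [-0.1891  0.3169  0.0182] slide after turn [-0.2761  0.2449  0.0173] rot [-0.0016  0.006  -0.3069] F [ 1.1869  0.3524 -0.865 ] w 0.0152 gf 40.13521134853363 j7 -1.530074983967107 t 4.7
```

```bash

python3 -m jog '{"claw":[0,0,0,0,0],"slide":[[0,0,-0.02],[0,0,0],[0,0,0],[-0.0307,0.0272,0],[-0.0307,0.0272,0]],"rot":[[0,0,-0.1],[0,0,-0.1],[0,0,-0.107],[0,0,0],[0,0,0]]}' >/dev/null
python3 -m jog '{"claw":[0,0,0,0,0],"slide":[[-0.0307,0.0272,0],[-0.0307,0.0272,0],[-0.0307,0.0272,0],[-0.0307,0.0272,0],[-0.0307,0.0272,0]],"rot":[[0,0,0],[0,0,0],[0,0,0],[0,0,0],[0,0,0]]}' >/dev/null
python3 -m jog '{"claw":[0,0,0,0,0],"slide":[[-0.0307,0.0272,0],[-0.0307,0.0272,0],[0,0,0],[0,0,0],[0,0,0]],"rot":[[0,0,0],[0,0,0],[0,0,0],[0,0,0],[0,0,0]]}' >/dev/null
python3 go.py 0.431 -0.338 0.765
cat > hand.py <<'E'
from h import *
import sys
np.set_printoptions(precision=4,suppress=True)
n,yaw,off=sys.argv[1],float(sys.argv[2]),float(sys.argv[3])
s=robot.sense(); k,a,b,z0,z1=OBJ[n]; o=outline(k,a/1000,b/1000); zz=s["position"][2]-off
x0=(*s["position"][:2],yaw); vis=[]
for c in("scene","top"):
    p=robot.capture(c); big=hullimg(p,o*1.3,zz+z0,zz+z1,x0)[0]>.5
    f=p["frame"].astype(float); m=((f[...,2]>120)&(f[...,1]>.68*f[...,2])&(f[...,0]<.93*f[...,2])&big).astype(np.uint8)
    if m.sum()<40: print(c,"hidden"); continue
    nn,l,st,_=cv2.connectedComponentsWithStats(m); l=np.isin(l,[i for i in range(1,nn) if st[i,4]>15])
    hu=np.zeros((400,640),np.uint8); cv2.fillPoly(hu,[cv2.convexHull(cv2.findNonZero(l.astype(np.uint8)))],1)
    x,r=fit([p],[hu.astype(float)],o,zz+z0,zz+z1,x0,k!="c"); print(c,x,"err",round(r,3),"minus TCP",x-np.array(x0))
    v=p["frame"].copy(); cv2.drawContours(v,cv2.findContours(hu,0,2)[0],-1,(0,255,0),1)
    cv2.polylines(v,[np.round(hullimg(p,o,zz+z0,zz+z1,x)[1]).astype(int)],1,(255,0,255),1)
    q=proj(p,[*x0[:2],zz]).astype(int); vis.append(cv2.resize(v[max(q[1]-45,0):q[1]+45,q[0]-60:q[0]+60],(400,300),interpolation=0))
cv2.imwrite(f"pics/{sys.argv[4]}.png",np.hstack(vis))
E
python3 hand.py lid_oblong 0.765 0.0575 hand1
```

```text
pos [ 0.4317 -0.3366  0.177 ] slide now [-0.0015  0.0005  0.    ] slide after turn [-0.0015  0.0005  0.    ] rot [-0.002   0.0041  0.0013] F [-0.1501  0.3365 -2.3814] w 0.0148 gf 40.22224187850952 j7 -0.46256626398631706 t 6.2
scene [ 0.4408 -0.3453  0.7606] err 0.288 minus TCP [ 0.0091 -0.0086 -0.0044]
top [ 0.4269 -0.3263  0.7232] err 0.14 minus TCP [-0.0048  0.0103 -0.0418]
```

View pics/hand1.png

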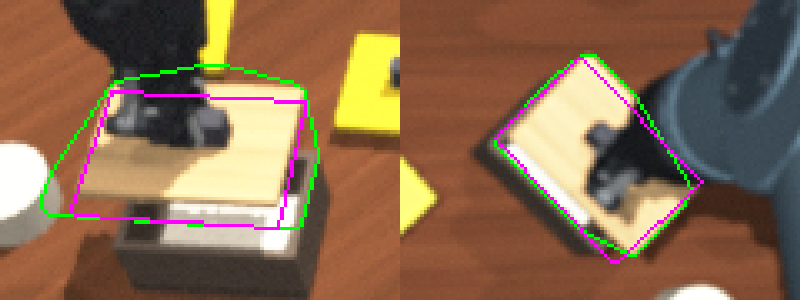

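The lid is held level, but the scene mask picked up white cards and the white pot; I'll tighten the colour rule.

```bash
sed -i 's/f\[...,2\]>120/f[...,2]>95/; s/f\[...,0\]<.93\*f\[...,2\]/f[...,0]<.84*f[...,2])\&(f[...,0]>.4*f[...,2]/' hand.py
python3 hand.py lid_oblong 0.765 0.0575 hand2
python3 - <<'E'
from h import *
p=robot.capture("scene"); f=p["frame"]; s=robot.sense()["position"]
for d in([.05,.0],[.03,-.02],[-.02,-.02],[0,.03]):
    u=proj(p,[s[0]+d[0],s[1]+d[1],s[2]-.0355]).astype(int); print(f[u[1],u[0]])
E
```

```text
scene [ 0.439  -0.3463  0.7666] err 0.257 minus TCP [ 0.0072 -0.0099  0.0016]
top [ 0.4283 -0.3274  0.6711] err 0.141 minus TCP [-0.0036  0.009  -0.0939]
[188 247 255]
[191 247 255]
[45 43 43]
[178 240 254]
```

View pics/hand2.png

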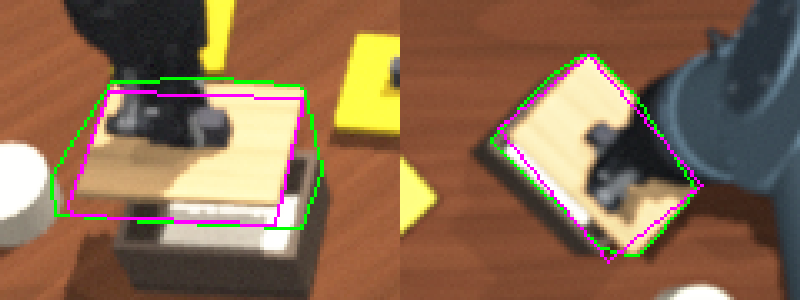

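```bash
cat > ov.py <<'E'
from h import *
import sys
n,yaw,off,cx,cy,name=sys.argv[1],float(sys.argv[2]),float(sys.argv[3]),float(sys.argv[4]),float(sys.argv[5]),sys.argv[6]
s=robot.sense(); k,a,b,z0,z1=OBJ[n]; o=outline(k,a/1000,b/1000); zz=s["position"][2]-off
R=np.array(s["ee_rot"]); c=s["position"]+R@[cx,cy,0]; vis=[]
for cam in("scene","top"):
    p=robot.capture(cam); q=proj(p,[*c[:2],zz]).astype(int)-[60,45]; q=np.maximum(q,0)
    v=cv2.resize(p["frame"][q[1]:q[1]+90,q[0]:q[0]+120],None,fx=3.3333,fy=3.3333,interpolation=cv2.INTER_CUBIC)
    C,S=np.cos(yaw),np.sin(yaw); w=o@np.array([[C,S],[-S,C]])+c[:2]
    for z,col in((zz+z1,(255,0,255)),(zz+z0,(255,255,0))):
        P=(np.array([proj(p,[*e,z]) for e in w])-q+.5)*3.3333; cv2.polylines(v,[np.round(P).astype(int)],1,col,1)
    vis.append(v)
cv2.imwrite(f"pics/{name}.png",np.hstack(vis))
E
python3 ov.py lid_oblong 0.7645 0.0575 -0.003 0 ov1
```

```text
(no output)
```

View pics/ov1.png

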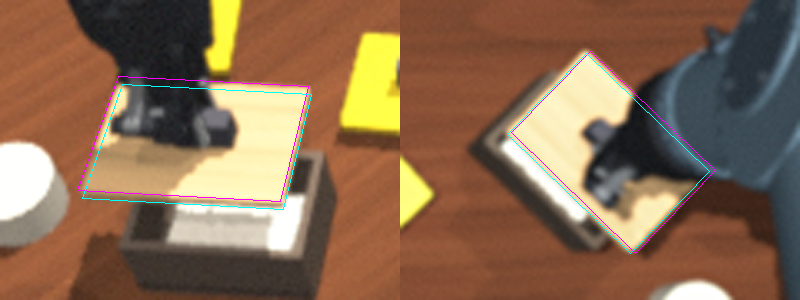

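The model overlay matches the held lid in both views, with the lid centre 3 mm behind the TCP along tool x. Now I'll centre and lower.

```bash

python3 -m jog '{"claw":[0,0,0,0,0],"slide":[[0.0016,0.0005,0.02],[0,0,0.02],[0,0,0.007],[0,0,0],[0,0,0]],"rot":[[-0.002,0.004,0],[0,0,0],[0,0,0],[0,0,0],[0,0,0]]}' >/dev/null
python3 go.py 0.4332 -0.3359 0.765 0.11
python3 ov.py lid_oblong 0.765 0.0575 -0.003 0 ov2
```

```text
pos [ 0.4333 -0.3374  0.1303] slide now [ 0.001  -0.0012  0.0203] slide after turn [ 0.001  -0.0012  0.0203] rot [ 0.0012  0.0006 -0.    ] F [ 1.0374  0.4605 -1.0154] w 0.0149 gf 40.14629781246185 j7 -0.496156978367954 t 7.05
```

View pics/ov2.png

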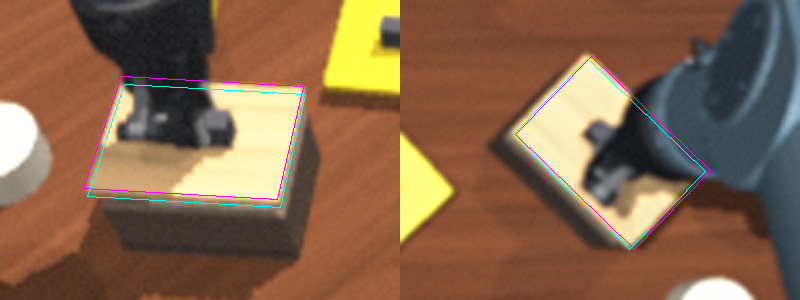

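```bash

python3 -m jog '{"claw":[0,0,0,0,0],"slide":[[0.001,-0.0012,0],[0,0,0.006],[0,0,0.006],[0,0,0.003],[0,0,0]],"rot":[[0,0,0],[0,0,0],[0,0,0],[0,0,0],[0,0,0]]}'
python3 -m jog '{"claw":[0,0,0],"slide":[[0,0,0.003],[0,0,0.003],[0,0,0]],"rot":[[0,0,0],[0,0,0],[0,0,0]]}'
python3 go.py 0.4332 -0.3359 0.765 0.11
```

```text
clock: 7.65
position: [0.4323, -0.3354, 0.114]
ee_rot: [[0.721, 0.693, -0.001], [0.693, -0.721, -0.0], [-0.001, -0.001, -1.0]]
force: [0.1, 0.3, -1.8]
grip_width: 0.0148
grasp_force: 40.2
clock: 7.95
position: [0.4331, -0.336, 0.1105]
ee_rot: [[0.722, 0.692, -0.0], [0.692, -0.722, -0.002], [-0.002, 0.001, -1.0]]
force: [-5.0, 2.8, 18.0]
grip_width: 0.0147
grasp_force: 42.7
pos [ 0.4331 -0.336   0.1105] slide now [0.0001 0.     0.0005] slide after turn [0.0001 0.     0.0005] rot [ 0.0011  0.0017 -0.0002] F [-5.034   2.7698 18.0179] w 0.0147 gf 42.73027002811432 j7 -0.5150601752659124 t 7.95
```

Contact came exactly at seated height. Releasing and backing off, then on to the round lid.

```bash

python3 -m jog '{"claw":[0,0.55,0.55,0.55,0.55],"slide":[[0,0,-0.001],[0,0,0],[0,0,0],[0,0,0],[0,0,-0.02]],"rot":[[0,0,0],[0,0,0],[0,0,0],[0,0,0],[0,0,0]]}'
python3 -m jog '{"claw":[0.55,0.55,0.55,0.55],"slide":[[0,0,-0.045],[0,0,-0.045],[0,0,-0.03],[0,0,0]],"rot":[[0,0,0],[0,0,0],[0,0,0],[0,0,0]]}' >/dev/null
python3 go.py 0.6305 0.1375 0.765
python3 - <<'E'
from h import *
from m2 import *
p=robot.capture("scene"); k,a,b,_,_=OBJ["box"]; z0,z1=.065,.075
o=outline("r",.128,.088); f=p["frame"].astype(float); x0=(.431,-.338,.765)
big=hullimg(p,o*1.2,z0,z1,x0)[0]>.5
m=((f[...,2]>95)&(f[...,1]>.68*f[...,2])&(f[...,0]>.4*f[...,2])&big).astype(np.uint8)
n,l,st,_=cv2.connectedComponentsWithStats(m); l=(l==1+np.argmax(st[1:,4])).astype(np.uint8)
hu=np.zeros((400,640),np.uint8); cv2.fillPoly(hu,[cv2.convexHull(cv2.findNonZero(l))],1)
print(fit([p],[hu.astype(float)],o,z0,z1,x0,True))
u=proj(p,[.431,-.338,.07]).astype(int); cv2.imwrite("pics/seat1.png",cv2.resize(p["frame"][u[1]-45:u[1]+45,u[0]-60:u[0]+60],(800,600),interpolation=2))
E
```

```text
clock: 8.45
position: [0.4312, -0.3348, 0.1277]
ee_rot: [[0.721, 0.693, -0.004], [0.693, -0.721, 0.002], [-0.002, -0.004, -1.0]]
force: [0.4, -0.6, -0.8]
grip_width: 0.047
grasp_force: 0.0
pos [ 0.4352 -0.337   0.2541] slide now [ 0.4694 -0.2072 -0.0016] slide after turn [ 0.4695 -0.207   0.    ] rot [ 0.0087 -0.0005 -0.0004] F [0.3838 0.2684 0.495 ] w 0.0468 gf 0.0 j7 -0.4158941018332054 t 8.85
(array([ 0.4329, -0.3372,  0.7712]), np.float64(0.04501467869957595))
```

View pics/seat1.png

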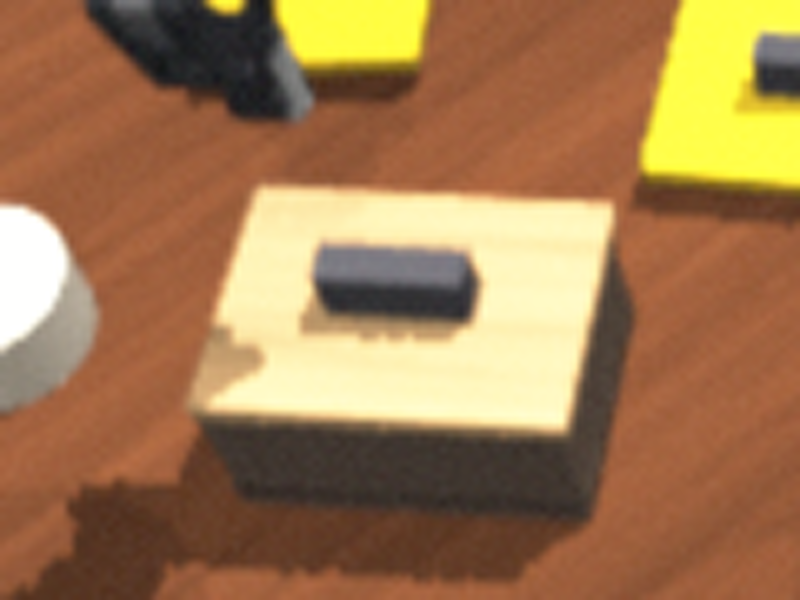

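The oblong lid sits flat on the box, rim covered all round, bar centred near (395,280); the fit puts it at (0.433, -0.337), yaw 0.771, within 2 mm of the box. On to the round lid (no views left, so numbers only).

```bash

python3 -m jog '{"claw":[0.55,0.55,0.55,0.55,0.55],"slide":[[0.039,-0.0172,0],[0.039,-0.0172,0],[0.039,-0.0172,0],[0.039,-0.0172,0],[0.039,-0.0172,0]],"rot":[[0,0,0],[0,0,0],[0,0,0],[0,0,0],[0,0,0]]}' >/dev/null
python3 -m jog '{"claw":[0.55,0.55,0.55,0.55,0.55],"slide":[[0.039,-0.0172,0],[0.039,-0.0172,0],[0.039,-0.0172,0],[0.039,-0.0172,0],[0.039,-0.0172,0]],"rot":[[0,0,0],[0,0,0],[0,0,0],[0,0,0],[0,0,0]]}' >/dev/null
python3 -m jog '{"claw":[0.55,0.55,0.55,0.55,0.55],"slide":[[0.039,-0.0172,0],[0.03,-0.012,0.02],[0,0,0.04],[0,0,0],[0,0,0]],"rot":[[0,0,0],[0,0,0],[0,0,0],[0,0,0],[0,0,0]]}' >/dev/null
python3 go.py 0.6305 0.1375 0.765 0.057
```

```text
pos [0.6236 0.1262 0.1879] slide now [ 0.0134 -0.0032  0.1308] slide after turn [ 0.0128 -0.0034  0.1309] rot [-0.0011  0.0043 -0.0007] F [-0.2766  0.172   0.6679] w 0.0471 gf 0.0 j7 -1.3623315038432051 t 10.4
```

```bash

python3 -m jog '{"claw":[0.55,0.55,0.55,0.55,0.55],"slide":[[0.013,-0.0033,0.03],[0,0,0.045],[0,0,0.03],[0,0,0],[0,0,0]],"rot":[[0,0.004,0],[0,0,0],[0,0,0],[0,0,0],[0,0,0]]}' >/dev/null
python3 go.py 0.6305 0.1375 0.765 0.058
```

```text
pos [0.633  0.1383 0.0861] slide now [-0.0025 -0.0012  0.0281] slide after turn [-0.0023 -0.0012  0.0281] rot [ 0.0015 -0.0046 -0.0015] F [-0.5119  0.2588 -1.1371] w 0.0473 gf 0.0 j7 -1.4306552197394748 t 10.9
```

```bash

python3 -m jog '{"claw":[0.55,0.55,0.55,0.55,0],"slide":[[-0.0023,-0.0012,0],[0,0,0.018],[0,0,0.010],[0,0,0],[0,0,0]],"rot":[[0,-0.004,0],[0,0,0],[0,0,0],[0,0,0],[0,0,0]]}' >/dev/null
python3 go.py 0.6305 0.1375 0.765 0.058
python3 -m jog '{"claw":[0,0,0],"slide":[[0,0,0],[0,0,0],[0,0,0]],"rot":[[0,0,0],[0,0,0],[0,0,0]]}' 40
python3 go.py 0.6305 0.1375 0.765 0.058
python3 -m jog '{"claw":[0,0,0,0],"slide":[[0,0,-0.02],[0,0,-0.045],[0,0,-0.045],[0,0,-0.01]],"rot":[[0,0,0],[0,0,0],[0,0,0],[0,0,0]]}' 40
python3 go.py 0.407 0.313 0.765 0.178
```

```text
pos [0.6292 0.138  0.056 ] slide now [ 0.0006  0.0013 -0.002 ] slide after turn [ 0.0006  0.0013 -0.002 ] rot [ 0.0001  0.0013 -0.    ] F [ 0.4647  0.1191 -0.4108] w 0.0335 gf 0.0 j7 -1.44826620457847 t 11.4
clock: 11.7
position: [0.6298, 0.1382, 0.0567]
ee_rot: [[0.721, 0.692, 0.001], [0.692, -0.721, -0.001], [0.0, 0.001, -1.0]]
force: [-0.1, 0.2, 1.0]
grip_width: 0.0245
grasp_force: 39.4
pos [0.6298 0.1382 0.0567] slide now [ 0.      0.001  -0.0013] slide after turn [ 0.      0.001  -0.0013] rot [ 0.0008 -0.     -0.0001] F [-0.0582  0.222   1.0227] w 0.0245 gf 39.36359167098999 j7 -1.4483692042679972 t 11.7
clock: 12.1
position: [0.6322, 0.1395, 0.1818]
ee_rot: [[0.721, 0.692, 0.008], [0.692, -0.722, 0.002], [0.007, 0.004, -1.0]]
force: [-0.1, 0.1, -0.5]
grip_width: 0.0244
grasp_force: 39.5
pos [0.6322 0.1395 0.1818] slide now [-0.0423 -0.2811  0.0023] slide after turn [-0.0423 -0.2811  0.0038] rot [ 0.0043 -0.0068 -0.0002] F [-0.0782  0.1451 -0.4948] w 0.0244 gf 39.52348709106445 j7 -1.3827894199242952 t 12.1
```

```bash

python3 -m jog '{"claw":[0,0,0,0,0],"slide":[[-0.006,-0.04,0],[-0.006,-0.04,0],[-0.006,-0.04,0],[-0.006,-0.04,0],[-0.006,-0.04,0]],"rot":[[0,0,0],[0,0,0],[0,0,0],[0,0,0],[0,0,0]]}' >/dev/null
python3 -m jog '{"claw":[0,0,0,0,0],"slide":[[-0.006,-0.04,0],[-0.006,-0.04,0],[0,0,0],[0,0,0],[0,0,0]],"rot":[[0,0,0],[0,0,0],[0,0,0],[0,0,0],[0,0,0]]}' >/dev/null
python3 go.py 0.407 0.313 0.765 0.147
python3 hand.py lid_round 0 0.0567 hand3
python3 - <<'E'
from m2 import *
np.set_printoptions(precision=4,suppress=True)
E
```

```text
pos [0.406  0.3101 0.1758] slide now [ 0.0028 -0.0015  0.0288] slide after turn [ 0.0027 -0.0014  0.0288] rot [ 0.0012  0.0015 -0.0016] F [ 0.6536 -0.8534 -1.8351] w 0.0243 gf 39.60463464260101 j7 -1.8693042118891043 t 13.1
scene [ 0.4129  0.3018 -0.0371] err 0.169 minus TCP [ 0.0069 -0.0082 -0.0371]
top [0.4182 0.2975 0.0117] err 0.931 minus TCP [ 0.0121 -0.0126  0.0117]
```

```bash
cat > vis.py <<'E'
from h import *
import sys
# fit a lid plate in "scene", ignoring dark (gripper) pixels
np.set_printoptions(precision=4,suppress=True)
n,zz=sys.argv[1],float(sys.argv[2]); x0=[float(v) for v in sys.argv[3:6]]
k,a,b,z0,z1=OBJ[n]; o=outline(k,a/1000,b/1000)
p=robot.capture("scene"); f=p["frame"].astype(float)
big=hullimg(p,o*1.25,zz+z0,zz+z1,x0)[0]>.5
m=(f[...,2]>85)&(f[...,1]>.66*f[...,2])&(f[...,0]>.35*f[...,2])
wood=(f[...,2]>1.9*f[...,0])&(f[...,1]<.66*f[...,2])
ok=big&(m|wood|(f.max(2)<60)) ; dark=(~m)&(~wood)
dark=cv2.dilate(dark.astype(np.uint8),np.ones((3,3)))>0
# dark pixels lying nearer the camera than the lid (below it in the picture) are jar, so valid background
c=proj(p,[*x0[:2],zz+z1]); rows=np.arange(400)[:,None]*np.ones((1,640))
w=big&~(dark&(rows<c[1]+4))
g=lambda u:(np.abs(hullimg(p,o,zz+z0,zz+z1,[u[0],u[1],x0[2]])[0]-m)*w).sum()
for h in(0,-.001,.001):
    zz+=h
    r=minimize(g,x0[:2],method="Nelder-Mead",options=dict(initial_simplex=[x0[:2],np.add(x0[:2],[.008,0]),np.add(x0[:2],[0,.008])],xatol=2e-4,fatol=.05)); print(h,r.x,r.fun,m[big].sum()); zz-=h
print("TCP",robot.sense()["position"])
E
python3 vis.py lid_round 0.119 0.406 0.31 0
```

```text
0 [0.4059 0.3101] 59.8235294117647 820
-0.001 [0.4051 0.3111] 60.88235294117647 820
0.001 [0.4062 0.309 ] 57.32941176470589 820
TCP [0.4062 0.3101 0.1759]
```

The lid is centred under the TCP. Lowering it to just above the mouth.

```bash

python3 -m jog '{"claw":[0,0,0,0,0],"slide":[[0.0027,-0.0014,0.01],[0,0,0.015],[0,0,0.003],[0,0,0],[0,0,0]],"rot":[[0,0,0],[0,0,0],[0,0,0],[0,0,0],[0,0,0]]}' >/dev/null
python3 go.py 0.407 0.313 0.765 0.13
```

```text
pos [0.4061 0.314  0.148 ] slide now [-0.0001  0.0013  0.018 ] slide after turn [-0.0001  0.0013  0.018 ] rot [0.0003 0.0011 0.    ] F [-0.9773 -0.2765 -0.494 ] w 0.0247 gf 39.613900780677795 j7 -1.9036029349232002 t 13.75
```

```bash

python3 -m jog '{"claw":[0,0,0,0],"slide":[[0,0.0013,0.004],[0,0,0.004],[0,0,0.003],[0,0,0]],"rot":[[0,0,0],[0,0,0],[0,0,0],[0,0,0]]}'
python3 go.py 0.407 0.313 0.765 0.13
```

```text
clock: 14.15
position: [0.4069, 0.3127, 0.1367]
ee_rot: [[0.721, 0.692, -0.001], [0.692, -0.721, -0.001], [-0.002, 0.0, -1.0]]
force: [0.4, -0.3, -1.8]
grip_width: 0.0245
grasp_force: 39.6
pos [0.4069 0.3127 0.1367] slide now [ 0.0003 -0.0001  0.0067] slide after turn [ 0.0003 -0.0001  0.0067] rot [ 0.0004  0.0016 -0.0002] F [ 0.3701 -0.3051 -1.7709] w 0.0245 gf 39.61207151412964 j7 -1.9134728002806813 t 14.15
```

The plug is 5 mm inside the mouth with no contact force; continuing.

```bash

python3 -m jog '{"claw":[0,0,0,0],"slide":[[0,0,0.003],[0,0,0.003],[0,0,0.002],[0,0,0]],"rot":[[0,0,0],[0,0,0],[0,0,0],[0,0,0]]}'
python3 go.py 0.407 0.313 0.765 0.13
```

```text
clock: 14.55
position: [0.4071, 0.3129, 0.1296]
ee_rot: [[0.722, 0.692, -0.0], [0.692, -0.722, -0.002], [-0.001, 0.001, -1.0]]
force: [-1.7, -2.0, 6.4]
grip_width: 0.0245
grasp_force: 40.3
pos [0.4071 0.3129 0.1296] slide now [-0.     -0.0001 -0.0004] slide after turn [-0.     -0.0001 -0.0004] rot [ 0.001   0.0012 -0.0002] F [-1.7311 -2.0326  6.4419] w 0.0245 gf 40.321624875068665 j7 -1.9225199589223383 t 14.55
```

Seated at 0.1296, as predicted, with firm contact. Release, retreat and check.

```bash

python3 -m jog '{"claw":[0,0.6,0.6,0.6,0.6],"slide":[[0,0,0],[0,0,0],[0,0,0],[0,0,0],[0,0,-0.02]],"rot":[[0,0,0],[0,0,0],[0,0,0],[0,0,0],[0,0,0]]}' >/dev/null
python3 -m jog '{"claw":[0.6,0.6,0.6,0.6,0.6],"slide":[[0,0,-0.04],[0,0,-0.04],[0.04,0.02,-0.02],[0.04,0.02,0],[0.04,0.02,0]],"rot":[[0,0,0],[0,0,0],[0,0,0],[0,0,0],[0,0,0]]}' >/dev/null
python3 -m jog '{"claw":[0.6,0.6,0.6,0.6,0.6],"slide":[[-0.01,0.045,0],[-0.01,0.045,0],[-0.01,0.045,0],[0,0,0],[0,0,0]],"rot":[[0,0,0],[0,0,0],[0,0,0],[0,0,0],[0,0,0]]}'
python3 vis.py lid_round 0.073 0.407 0.313 0
python3 vis.py lid_oblong 0.053 0.431 -0.338 0.765
cat > fin.py <<'E'
from h import *
np.set_printoptions(precision=3,suppress=True)
p=robot.capture("top")
for l in("jar","box","lid_round","lid_oblong","lid_small","cup","vase","planter"):
    for d in robot.mark_of(p,l)[:1]: print(l,round(d["conf"],2),ray(p,*d["at"],0.0))
E
python3 fin.py
```

```text
clock: 16.05
position: [0.6077, 0.2332, 0.2487]
ee_rot: [[0.724, 0.69, -0.001], [0.69, -0.724, -0.001], [-0.001, 0.0, -1.0]]
force: [-0.4, 0.6, 0.2]
grip_width: 0.0515
grasp_force: 0.0
0 [0.4063 0.3135] 45.37647058823529 834
-0.001 [0.4056 0.3146] 47.49411764705883 834
0.001 [0.4069 0.3124] 43.811764705882354 834
TCP [0.6067 0.2352 0.249 ]
0 [ 0.4309 -0.3376] 110.09019607843138 2092
-0.001 [ 0.4302 -0.3375] 111.02745098039216 2092
0.001 [ 0.4317 -0.3375] 104.8392156862745 2092
TCP [0.6062 0.2362 0.2491]
jar 0.76 [0.411 0.313 0.   ]
box 0.54 [ 0.43  -0.332  0.   ]
lid_round 0.98 [0.407 0.334 0.   ]
lid_oblong 0.91 [ 0.437 -0.35   0.   ]
lid_small 0.92 [ 0.653 -0.168  0.   ]
cup 0.57 [0.659 0.008 0.   ]
vase 0.91 [ 0.642 -0.393  0.   ]
planter 0.81 [0.652 0.389 0.   ]
```

Both lids are seated and centred, and nothing else moved. Handing in.

```bash
python3 -c "
from station import robot
print(robot.sign_off())"
```

```text
the job is handed in; nothing more can be done
None
```

I handed the job in at about 16 s: the large round lid is seated on the jar and the oblong beech lid on the box, both measured within about 2 mm of centre; the bystanders and the spare lid stayed put, and sign-off returned no verdict.

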